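Load the sample crate and latch its gate

ROBOT

A 6-joint arm with a two-finger parallel gripper is mounted at the origin on the work surface. World frame = base frame: x ahead of the robot, y to its left, z up, the work surface at z = 0. Lengths are in m, angles in rad, forces in N, time in s.
With the tool pointing down it reaches from about 0.25 to 0.775 m from the base axis. Payload 4 kg.
Tool frame: the origin (TCP) lies on the centre line of the jaws, within the pads' length; the fingertips stand 17 mm ahead of it and the grasp point (between the pads) lies 2 mm behind it; z points along the fingers, y is the line along which they close (so a half turn about z gives the same grasp; the last joint's range is limited). The gripper opens to 94 mm and grips with 3 to 60 N. Pads are 16 mm wide; open, the fingers measure 119 mm over their backs; the gripper's body (75 mm by 177 mm) begins 78 mm behind the grasp point.
Start: joints at [1.235, 0.087, 1.371, -0, 1.684, -0.103], TCP at [0.127, 0.535, 0.223] pointing down, gripper open.
Joint ranges: [-3.1, 3.1], [-0.76, 2.03], [0.27, 2.55], [-1.08, 4.22], [0.17, 2.65], [-2.57, 2.57]. Speed limits (rad/s): [2.79, 2.79, 3.14, 3.14, 3.14, 3.14].

INTERFACE

Orientations are given as [roll, pitch, yaw] about the fixed x, y, z axes, in that order (R = Rz(yaw) Ry(pitch) Rx(roll)).
In Python, from bench import robot gives the robot as it stands.
- The arm moves only by the tool servo_tool, never from a script. Its argument "plan" is a list of rows, each a list of 7 numbers: the shift along the tool's x, y, z normalised to -1 to 1, where 1 is 0.1 m, then the turn, a rotation vector about the tool's x, y, z normalised to -1 to 1, where 1 is pi/2 rad, then the finger opening in mm, from 0 to 94. In form: [[x, y, z, ax, ay, az, gripper], ...]. A call has 1 to 12 rows; each row is the pose to reach, as a shift and turn from the pose commanded when the call began, along the tool's axes at that moment; what a row does not reach only later rows make up. A row lasts 1/12 s, in which the tool goes at most 41.7 mm and 7.16 degrees, less where a joint would pass 70% of its speed; a pose out of reach is approached as far as the arm can. A call with a number of a shift or a turn outside -1 to 1 is refused whole. A call with a gripper value outside its range is refused whole. The fingers move at their own pace and stop on an object; the grip force is fixed at half the most. Time passes only in rows, so rows that repeat a pose let the fingers close. It gives the time, the measured TCP pose, the force, the opening and the grip force at its end, in the units of the state.
- robot.get_obs(): the state, without advancing time (a new reading comes with each control period).
- robot.snapshot(name): name is "scene" or "top"; returns the picture (384x512x3 uint8, red, green, blue); there is no depth.
- robot.camera_params(name): a dict with "camera_matrix" (3x3 intrinsics, pixels), "distortion" ([k1, k2, p1, p2, k3] as OpenCV has them; the pictures are not rectified), "rvec" (rotation vector, rad) and "tvec" (3), from world to camera coordinates, as OpenCV has them. Camera axes: x right, y down, z forward; pixel columns grow to the right and rows downward; lengths in m; the calibration is good to about 2 mm. A picture is of the moment at which its call begins. camera_params takes no time and is no camera call.
- robot.close_job(): hands the job in; it is judged then, once.
Trained networks look in the newest picture that a camera, given by its name, has taken for a name from the list of things; names that differ only in an ending like _2 or _b are one class to them, and where a whole thing is asked for, a point or a joint stands for the part that bears it (a point fixed in the world has none). Each returns a list of dicts, best first, with "conf" (0 to 1); they miss things now and then, are a little off and sometimes report something else, mostly with a low value. They report only what shows in the picture. A call takes as long as a camera call.
- robot.find_in(thing, camera): "extent" ([centre column, centre row, width, height] in pixels, round what is visible of it).
The state is a dict: "time": time; "joint_positions": joint angles; "qvel": joint speeds; "joint_torque": joint torques, N m; "tool_pos": TCP position; "ee_rot": TCP orientation; "wrist_force": force on the tool from outside, world axes, zero at the start; "wrist_torque": the same for the moment, N m; "width": finger opening in m; "finger_force": force on a finger pad.
Only numpy, scipy, OpenCV 4.12 (cv2) and the standard library are available. Lean on these libraries where they do the work, as an engineer would, in place of code of your own. Each camera call takes 0.05 s, during which the arm holds its last target. There are 200 camera calls.

TASK

Set the striped bundle of wood samples down upright (do not drop it) in the empty front compartment of the plywood crate. Then lift the gate's latch bar by its orange handle, swing the wire gate fully shut with the bar passing over the blue keeper's nose, and let the bar drop right down into the keeper's notch. Leave the jar, the mug and the terracotta slab where they are.

Things in the scene. Friction and masses are not known exactly. Their poses are not given: they have to be found in the camera images.
- rack: Plywood sample crate, fixed, open-topped. Origin on the table under the middle of its gate opening; x points out through the opening, y along it to the hinge, z up. It spans x -260 to 0, y -115 to 115 mm; floor and walls 8 mm thick, walls 70 mm high. A divider (x -138 to -130) parts the rear, full of samples up to 83 mm high, from the empty front compartment, whose fourth side is the gate.
- bay (a point): Middle of the floor of the empty front compartment (crate frame: x -62, y 0, z 8 mm), which is 130 mm along x and 214 mm along y inside.
- gate_hinge (a point): The gate's vertical hinge axis, at table height (crate frame: x = 0, y = +110 mm); axes as the crate's.
- gate (a joint): Swing of the white wire gate, rad: 0 shut (its stop), growing as the free edge swings out to the crate's +x side (anticlockwise from above), to 1.2. Stays where left (friction about 0.06 N m). Shut, it runs from the hinge along the crate's -y for 217 mm, x 2 to 12 mm, z 15 to 87 mm.
- latch (a joint): Lift of the steel latch bar (150 g) about its pivot on the gate's outer face, rad: 0 level, resting on a pin by its weight; grows as the free end rises, to 0.7. Let go, it falls back to 0 unless held up by something. Bar 8 mm thick, 16 mm high, ending 230 mm from the pivot, past the gate's free edge.
- pivot (a point): Pivot of the latch bar on the gate, on the bar's centre line: 40 mm along the gate from the hinge axis, 24 mm out from the hinge axis along the gate's normal, 75 mm above the table. The pivot axis is the gate's normal (x). y points along the bar to the hinge, z up when level.
- grip (a point): Where to grasp the upright orange handle of the latch bar: 130 mm from the pivot towards the free end, 60 mm above the bar's centre line (135 mm above the table when level). The handle is 16 mm thick along the gate's normal (x), 22 mm wide along the bar (y, towards the pivot); it ends 18 mm above this point and meets the bar 52 mm below it.
- notch (a point): Middle of the underside of the bar as latched in the blue keeper's notch (crate frame: x 24, y -140, z 67 mm). The keeper is fixed beside the crate, y -157 to -113; its notch spans x 10 to 36 mm, with a cheek 101 mm high on the crate's side. Dropped in, the bar keeps the gate within 0.03 rad of shut.
- nose (a point): Top middle of the keeper's nose, 85 mm above the table, closing the notch on the outside (crate frame: x 36 to 46 mm, over the keeper's y). It stands 18 mm above the level bar's underside: the level bar strikes it with the gate 0.1 rad open, and passes over it lifted by 0.12 rad or more.
- sample: Upright bundle of yellow and dark brown wood samples, loose, one solid block: 70 mm (x) by 36 mm (y, the width to grasp) by 80 mm high (z). Origin at the centre of its underside. About 250 g.
- jar: Green glass jar with a white cap and a pale label, loose, standing, 56 mm across, 85 mm high; origin at the centre of its underside. To be left alone.
- mug: Blue mug, loose, 76 mm across, 90 mm high; origin at the centre of its underside. To be left alone.
- slab: Terracotta tile, loose, 100 x 100 x 12 mm, lying flat; origin at the centre of its underside. To be left alone.

How it is judged:
By the outcome, as a careful person would: the job done as asked, in the order asked, and still so for the second after the job is handed in, with the robot touching nothing.
It also fails if it takes over 45 s, if anything falls off the work surface, if the arm or the gripper's body presses on something with over 40 N, if the wrist force passes 120 N, or if a joint passes its speed limit or range.

## Working session

There is one attempt and no reset: what is moved stays moved. The work goes in short steps, Python scripts to look and compute and a tool call to move; the robot and the scene stay as the last step left them, time stands still between calls to the robot, and variables do not carry over. Pictures are saved under pics/ and viewed, at most 10 in all, crops included, and the job is handed in when it is done.

Besides the shell and the picture viewer there is one more tool, called in YAML: its name, and indented under it one key for each argument. servo_tool: Moves the arm, as the interface text tells. Scaled input: -1 to 1 covers 0.1 m each way for a shift and pi/2 rad each way for a turn. Its arguments: {"type":"object","properties":{"plan":{"type":"array","items":{"type":"array","items":{"type":"number"}}}},"required":["plan"]}

```bash
mkdir -p pics; ls; python3 - <<'E'
from bench import robot
import cv2,numpy as np
for c in("scene","top"):
    im=robot.snapshot(c);cv2.imwrite(f"pics/{c}0.png",im[:,:,::-1])
    p=robot.camera_params(c);R=cv2.Rodrigues(np.array(p["rvec"]))[0]
    print(c,p["camera_matrix"],p["distortion"],(-R.T@np.array(p["tvec"])).round(3))
    for t in("rack","sample","jar","mug","slab","gate","latch","grip","nose","notch"):
        print(t,[(np.round(d["extent"],0).tolist(),round(d["conf"],2)) for d in robot.find_in(t,c)[:2]])
print(robot.get_obs())
E
```

```text
pics
scene [[346.90076061   0.         256.57414613]
 [  0.         346.90076061 195.17874361]
 [  0.           0.           1.        ]] [-0.05351419  0.          0.          0.          0.        ] [0.841 0.456 0.885]
rack [([298.0, 205.0, 165.0, 116.0], 0.6)]
sample [([198.0, 136.0, 21.0, 32.0], 0.81)]
jar [([241.0, 116.0, 18.0, 32.0], 0.88), ([300.0, 202.0, 164.0, 115.0], 0.65)]
mug [([329.0, 314.0, 47.0, 40.0], 0.6)]
slab [([272.0, 298.0, 54.0, 53.0], 0.96)]
gate [([270.0, 251.0, 104.0, 18.0], 0.56)]
latch [([267.0, 250.0, 99.0, 19.0], 0.94)]
grip [([298.0, 205.0, 167.0, 121.0], 0.74), ([265.0, 253.0, 99.0, 16.0], 0.59)]
nose [([297.0, 204.0, 162.0, 115.0], 0.83), ([272.0, 300.0, 53.0, 55.0], 0.35)]
notch [([299.0, 203.0, 163.0, 115.0], 0.79)]
top [[419.90627027   0.         251.32471873]
 [  0.         419.90627027 195.00958658]
 [  0.           0.           1.        ]] [-0.13241104  0.          0.          0.          0.        ] [0.433 0.059 1.272]
rack [([229.0, 213.0, 108.0, 169.0], 0.85)]
sample [([360.0, 185.0, 26.0, 27.0], 0.87)]
jar [([364.0, 237.0, 26.0, 23.0], 0.93)]
[... 399 characters left out ...]
2.0], 0.81)]
{'time': 1.1, 'joint_positions': array([ 1.23486643e+00,  8.71940841e-02,  1.37069240e+00,  7.29844612e-06,
        1.68360533e+00, -1.03083596e-01]), 'qvel': array([-0.0016465 , -0.00134226,  0.00258722,  0.00065946, -0.00024673,
       -0.00010953]), 'joint_torque': array([ 1.10038935e-03, -3.40066123e+01, -3.02600384e+01,  7.19319494e-02,
        2.40501564e-02, -2.86328998e-05]), 'tool_pos': array([0.12691062, 0.53517594, 0.22251297]), 'ee_rot': array([3.14149161e+00, 3.16276680e-06, 2.90874718e+00]), 'wrist_force': array([ 0.0211492 , -0.55128515, -0.26474218]), 'wrist_torque': array([-0.04955149,  0.03099856, -0.04537533]), 'finger_force': 0.0, 'width': 0.0940292831477308}
```

View pics/scene0.png

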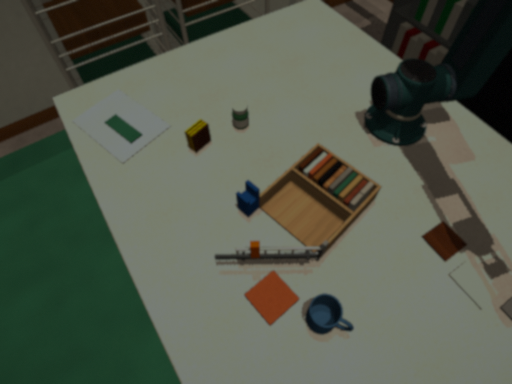

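View pics/top0.png

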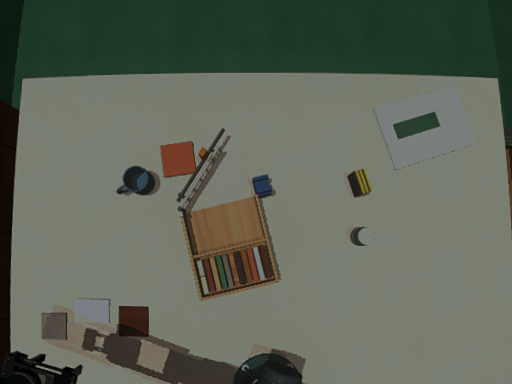

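The scene view shows the crate centred near (320,195), the open gate with its latch from (215,257) to (320,252), the blue keeper at (248,198), the bundle at (198,136) and the slab and mug in front of the gate. The top view shows the same things: bundle (358,183), jar (364,237), keeper (262,186), handle (203,153). Next I'll enlarge the top view.

```bash
python3 - <<'E'
import cv2
im=cv2.imread("pics/top0.png")[120:310,160:400]
im=cv2.convertScaleAbs(im,alpha=1.5,beta=10)
cv2.imwrite("pics/top0c.png",cv2.resize(im,None,fx=3.2,fy=3.15,interpolation=cv2.INTER_CUBIC))
im=cv2.imread("pics/scene0.png")[105:290,170:390]
im=cv2.convertScaleAbs(im,alpha=1.5,beta=10)
cv2.imwrite("pics/scene0c.png",cv2.resize(im,None,fx=3.2,fy=3.2,interpolation=cv2.INTER_CUBIC))
E
cat > h.py <<'E'
import numpy as np,cv2
from bench import robot
def P(c): 
    p=robot.camera_params(c); return [np.array(p[k],float) for k in("rvec","tvec","camera_matrix","distortion")]
def proj(c,X):
    return cv2.projectPoints(np.array(X,float).reshape(-1,1,3),*P(c))[0].reshape(-1,2)
def ray(c,uv,z):
    r,t,K,d=P(c);R=cv2.Rodrigues(r)[0]
    n=cv2.undistortPoints(np.array(uv,float).reshape(-1,1,2),K,d).reshape(-1,2)
    D=np.c_[n,np.ones(len(n))]@R; C=-R.T@t
    return C+D*((z-C[2])/D[:,2])[:,None]
E
```

```text
(no output)
```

View pics/top0c.png

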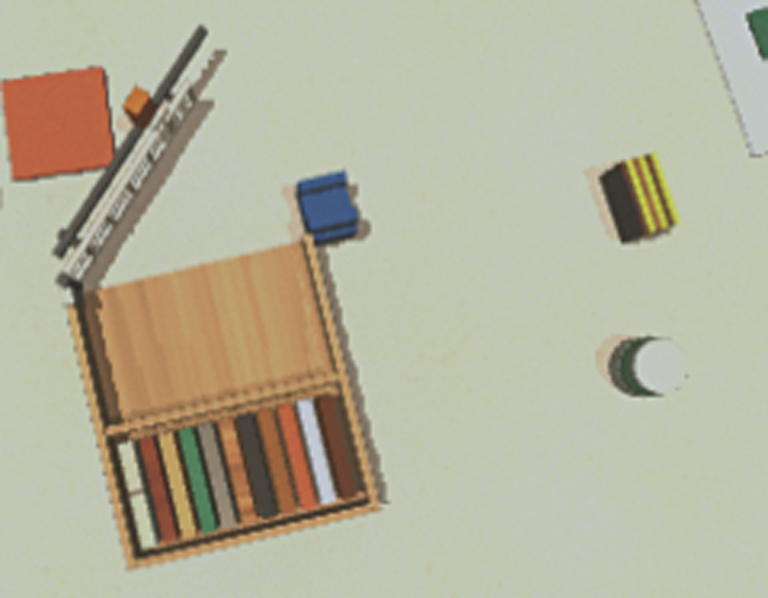

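View pics/scene0c.png

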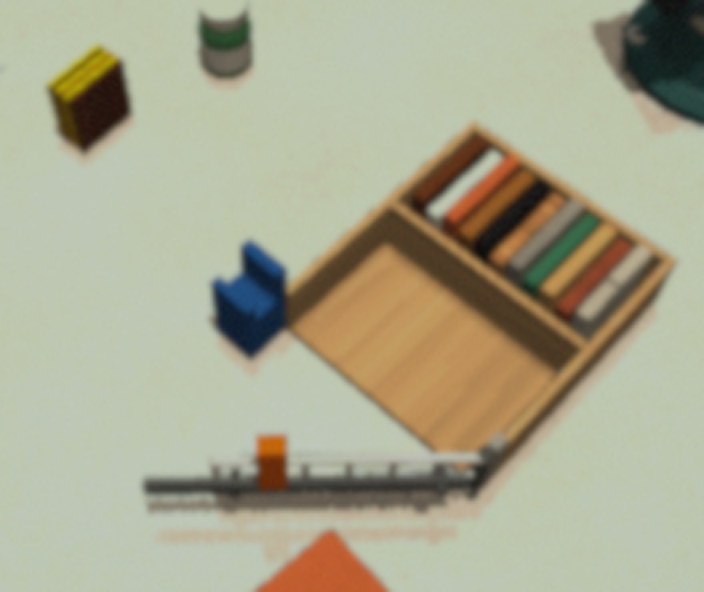

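The crops show the wall tops clearly: rear corners at (130,566) and (380,508), front right (308,237) in the top crop. The bar end is at (203,30), the handle top at about (138,97), and the bundle's top face spans (627,163) to (678,218), with its dark side facing left.

```bash
cat > fit.py <<'E'
from h import *
from scipy.optimize import least_squares
T=lambda u,v:(160+u/3.2,120+v/3.15)
S=lambda u,v:(170+u/3.2,105+v/3.2)
def Rz(a):return np.array([[np.cos(a),-np.sin(a),0],[np.sin(a),np.cos(a),0],[0,0,1]])
def W(p,X):return np.array([p[0],p[1],0])+np.array(X,float)@Rz(p[2]).T
def gate(p,X): # hinge-frame points, axes as crate at q=0
    return W(p,np.array([0,.11,0])+np.array(X,float)@Rz(p[3]).T)
rk=[(-.26,.115,.07),(-.26,-.115,.07),(0,-.115,.07)]
gt=[(.024,-.27,.083),(.024,-.17,.153)]
tobs=[T(130,566),T(380,508),T(308,237),T(203,30),T(138,98)]
sobs=[S(678,262),S(475,125),S(285,298),S(146,483),S(272,440)]
def f(p):
    X=np.r_[W(p,rk),gate(p,gt)]
    return np.r_[(proj("top",X)-tobs).ravel(),(proj("scene",X)-sobs).ravel()]
if __name__=="__main__":
    c=ray("top",[T(190,260)],.0)[0]
    s=least_squares(f,[c[0],c[1],.2,.8],loss="soft_l1");print("rack,gate",s.x.round(4));print(f(s.x).round(1).reshape(-1,2).tolist())
    p=s.x
    print("grip",gate(p,[(.024,-.17,.135)]).round(4),"bay",W(p,[(-.062,0,.008)]).round(4),"notch",W(p,[(.024,-.14,.067)]).round(4),"hinge",W(p,[(0,.11,0)]).round(4))
    c4=[(.035,-.018,.08),(-.035,-.018,.08)]
    sx=[(.035,.018,.08),(.035,-.018,.08),(-.035,-.018,.08),(-.035,.018,.08)]
    st=[T(622,164),T(655,152),T(678,218),T(645,235)]; ss=[S(122,62),S(100,45),S(48,85),S(68,105)]
    # match which end: try both orders
    for o in([0,1,2,3],[2,3,0,1]):
        for so in(ss,[ss[i] for i in(2,3,0,1)],[ss[i] for i in(1,0,3,2)],[ss[i] for i in(3,2,1,0)]):
            g=lambda q:np.r_[(proj("top",W(q,sx))-st).ravel(),(proj("scene",W(q,sx))-so).ravel()]
            r=least_squares(g,[*ray("top",[st[0]],.08)[0][:2],0.2]);
            if r.cost<60:print("sample",r.x.round(4),r.cost,r.fun.round(1).tolist())
        break
    for n,u in(("jar",T(660,366)),):print(n,ray("top",[u],.085).round(3))
    print("slab",ray("top",[T(3,80),T(103,67),T(115,165),T(15,180)],.012).round(3).tolist())
    print("mug",ray("top",[(139,180)],.09).round(3), "handle", gate(p,[(.024,-.17,.135)]).round(3))
E
python3 fit.py
```

```text
rack,gate [0.5479 0.1414 0.2328 0.7652]
[[-2.4, 1.2], [-1.6, 0.1], [-1.0, -2.3], [-0.6, -1.0], [-1.6, 0.7], [-0.2, -1.1], [-0.6, -2.1], [-0.5, -3.6], [-0.9, -2.1], [-0.2, -0.2]]
grip [[0.6784 0.1765 0.135 ]] bay [[0.4876 0.1271 0.008 ]] notch [[0.6036 0.0108 0.067 ]] hinge [[0.5225 0.2485 0.    ]]
sample [ 0.6069 -0.2813  0.2874] 11.207715433576666 [-1.9, -0.9, -0.7, -0.6, -0.3, 1.2, -1.5, -0.6, 0.6, -2.0, -1.1, -1.4, -1.1, -1.5, -0.0, -1.4]
jar [[ 0.446 -0.286  0.085]]
slab [[0.731, 0.317, 0.012], [0.743, 0.22, 0.012], [0.645, 0.208, 0.012], [0.632, 0.303, 0.012]]
mug [[0.612 0.362 0.09 ]] handle [[0.678 0.177 0.135]]
```

servo_tool:
  plan:
    - [-1,-1,0,0,0,0,94]
    - [-1,-1,0,0,0,0,94]
    - [-1,-1,0,0,0,0,94]
    - [-1,-1,0,0,0,0,94]

```text
time: 1.43
tool_pos: [0.2027, 0.4117, 0.2227]
ee_rot: [-3.141, 0.002, 2.906]
wrist_force: [-0.2, 0.4, 0.3]
width: 0.0939
finger_force: 0.0
```

servo_tool:
  plan:
    - [-1,-1,0,0,0,0,94]
    - [-1,-1,0,0,0,0,94]
    - [-1,-1,0,0,0,0,94]
    - [-1,-1,0,0,0,0,94]

```text
time: 1.77
tool_pos: [0.277, 0.2911, 0.2228]
ee_rot: [-3.141, 0.002, 2.905]
wrist_force: [1.1, 0.8, 0.5]
width: 0.0943
finger_force: 0.0
```

servo_tool:
  plan:
    - [-1,-1,0,0,0,0,94]
    - [-1,-1,0,0,0,0,94]
    - [-1,-1,0,0,0,0,94]
    - [-1,-1,0,0,0,0,94]

```text
time: 2.1
tool_pos: [0.3513, 0.1704, 0.2227]
ee_rot: [-3.14, 0.002, 2.904]
wrist_force: [0.3, -0.4, 0.3]
width: 0.094
finger_force: 0.0
```

servo_tool:
  plan:
    - [-1,-1,0,0,0,0,94]
    - [-1,-1,0,0,0,0,94]
    - [-1,-1,0,0,0,0,94]
    - [-1,-1,0,0,0,0,94]

```text
time: 2.43
tool_pos: [0.4255, 0.0497, 0.2224]
ee_rot: [-3.14, 0.001, 2.904]
wrist_force: [-0.4, 0.8, -0.4]
width: 0.0943
finger_force: 0.0
```

servo_tool:
  plan:
    - [-1,-1,0,0,0,0,94]
    - [-1,-1,0,0,0,0,94]
    - [-1,-1,0,0,0,0,94]
    - [-1,-1,0,0,0,0,94]

```text
time: 2.77
tool_pos: [0.4996, -0.0709, 0.2219]
ee_rot: [-3.14, 0.0, 2.905]
wrist_force: [0.1, 0.3, -0.9]
width: 0.0938
finger_force: 0.0
```

servo_tool:
  plan:
    - [-1,-1,0,0,0,0,94]
    - [-1,-1,0,0,0,0,94]
    - [-1,-1,0,0,0,0,94]
    - [-1,-1,0,0,0,0,94]

```text
time: 3.1
tool_pos: [0.5736, -0.1909, 0.2213]
ee_rot: [-3.141, -0.0, 2.906]
wrist_force: [0.2, 0.5, 0.1]
width: 0.0943
finger_force: 0.0
```

servo_tool:
  plan:
    - [-0.55,-0.83,0,0,0,-0.331,94]
    - [-0.55,-0.83,0,0,0,-0.331,94]
    - [-0.55,-0.83,0,0,0,-0.331,94]
    - [-0.55,-0.83,0,0,0,-0.331,94]
    - [-0.55,-0.83,0,0,0,-0.331,94]
    - [-0.55,-0.83,0,0,0,-0.331,94]

```text
time: 3.6
tool_pos: [0.6067, -0.2801, 0.2222]
ee_rot: [3.141, -0.0, -2.856]
wrist_force: [0.9, -0.4, -0.8]
width: 0.0937
finger_force: 0.0
```

```bash
cat > look.py <<'E'
import sys
from h import *
# args: name cu cv(top) w ; cu cv (scene)
n,a,b,w,c,d=sys.argv[1],*map(int,sys.argv[2:7])
o=[]
for cam,u,v in(("top",a,b),("scene",c,d)):
    im=robot.snapshot(cam)[:,:,::-1][v:v+w,u:u+w]
    o.append(cv2.resize(cv2.convertScaleAbs(im,alpha=1.5,beta=10),(395,395),interpolation=cv2.INTER_CUBIC))
cv2.imwrite(f"pics/{n}.png",np.hstack(o)); print(robot.get_obs()["tool_pos"])
E
python3 look.py a 310 130 100 150 60
```

```text
[ 0.6066951  -0.27952226  0.22280752]
```

View pics/a.png

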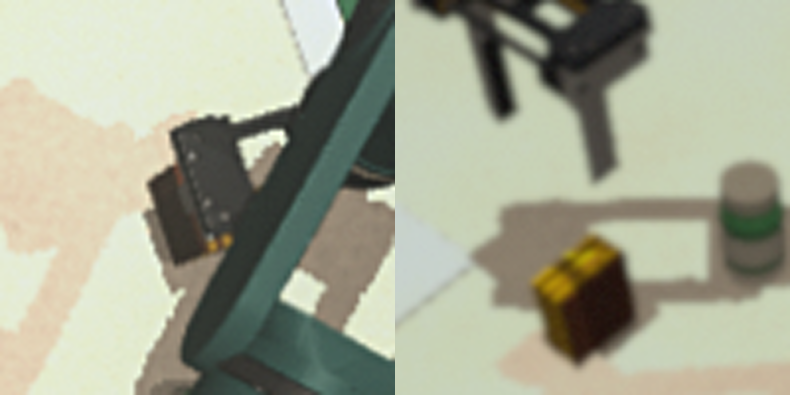

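The left half (top) shows the gripper over the bundle, and the right half (scene) shows the fingers lined up either side of it at (505,110) and (600,180), bundle at (585,300). Alignment is good, so I'm descending.

servo_tool:
  plan:
    - [0,0,0.4,0,0,0,94]
    - [0,0,0.8,0,0,0,94]
    - [0,0,1,0,0,0,94]

```text
time: 3.95
tool_pos: [0.6049, -0.2782, 0.1181]
ee_rot: [3.137, -0.004, -2.855]
wrist_force: [-1.3, -0.3, -2.4]
width: 0.0938
finger_force: 0.0
```

servo_tool:
  plan:
    - [0,0,0.3,0,0,0,94]
    - [0,0,0.6,0,0,0,94]
    - [0,0,0.78,0,0,0,94]
    - [0,0,0.78,0,0,0,60]
    - [0,0,0.78,0,0,0,45]
    - [0,0,0.78,0,0,0,20]
    - [0,0,0.78,0,0,0,20]
    - [0,0,0.78,0,0,0,20]
    - [0,0,0.78,0,0,0,20]

```text
time: 4.7
tool_pos: [0.6076, -0.2809, 0.0465]
ee_rot: [-3.139, 0.002, -2.855]
wrist_force: [-0.4, -0.3, 0.2]
width: 0.0575
finger_force: 0.0
```

servo_tool:
  plan:
    - [0,0,0,0,0,0,20]
    - [0,0,0,0,0,0,20]
    - [0,0,0,0,0,0,20]
    - [0,0,0,0,0,0,20]
    - [0,0,0,0,0,0,20]
    - [0,0,0,0,0,0,20]
    - [0,0,0,0,0,0,20]

```text
time: 5.28
tool_pos: [0.6069, -0.281, 0.0447]
ee_rot: [-3.141, 0.0, -2.855]
wrist_force: [0.1, -2.0, 1.2]
width: 0.0358
finger_force: 30.0
```

servo_tool:
  plan:
    - [0,0,-0.3,0,0,0,20]
    - [0,0,-0.6,0,0,0,20]
    - [0,0,-1,0,0,0,20]

```text
time: 5.53
tool_pos: [0.6042, -0.2786, 0.14]
ee_rot: [3.133, -0.007, -2.854]
wrist_force: [0.3, -0.7, -4.2]
width: 0.0364
finger_force: 30.0
```

servo_tool:
  plan:
    - [0,0.25,-0.15,0,0,0,20]
    - [0,0.6,-0.2,0,0,0,20]
    - [0,1,-0.2,0,0,0,20]

```text
time: 5.78
tool_pos: [0.5787, -0.1848, 0.166]
ee_rot: [-3.14, 0.002, -2.857]
wrist_force: [0.8, 0.6, -3.4]
width: 0.0358
finger_force: 30.0
```

servo_tool:
  plan:
    - [0,0.35,0,0,0,0,20]
    - [0,0.7,0,0,0,0,20]
    - [0,1,0,0,0,0,20]

```text
time: 6.03
tool_pos: [0.5481, -0.0859, 0.163]
ee_rot: [3.138, -0.003, -2.854]
wrist_force: [0.5, 0.6, -3.2]
width: 0.0356
finger_force: 30.0
```

servo_tool:
  plan:
    - [0,0.35,0,0,0,0,20]
    - [0,0.7,0,0,0,0,20]
    - [0,1,0,0,0,0,20]

```text
time: 6.28
tool_pos: [0.5196, 0.0097, 0.163]
ee_rot: [3.139, -0.003, -2.854]
wrist_force: [0.5, -0.3, -2.8]
width: 0.036
finger_force: 30.0
```

servo_tool:
  plan:
    - [0,0.35,0,0,0,0,20]
    - [0,0.7,0,0,0,0,20]
    - [0,1,0,0,0,0,20]
    - [0,1.0,0,0,0,0.035,20]
    - [0,1.0,0,0,0,0.035,20]

```text
time: 6.7
tool_pos: [0.4917, 0.1049, 0.1632]
ee_rot: [3.141, -0.003, -2.907]
wrist_force: [-0.0, -0.3, -3.0]
width: 0.0355
finger_force: 30.0
```

servo_tool:
  plan:
    - [0,0.15,0,0,0,0,20]
    - [0,0.25,0,0,0,0,20]
    - [0,0.25,0,0,0,0,20]
    - [0,0.25,0,0,0,0,20]

```text
time: 7.03
tool_pos: [0.4875, 0.1271, 0.164]
ee_rot: [-3.141, -0.001, -2.909]
wrist_force: [0.4, 0.3, -2.3]
width: 0.0361
finger_force: 30.0
```

```bash
python3 look.py b 170 110 160 200 130
```

```text
[0.48770327 0.12671865 0.16420299]
```

View pics/b.png

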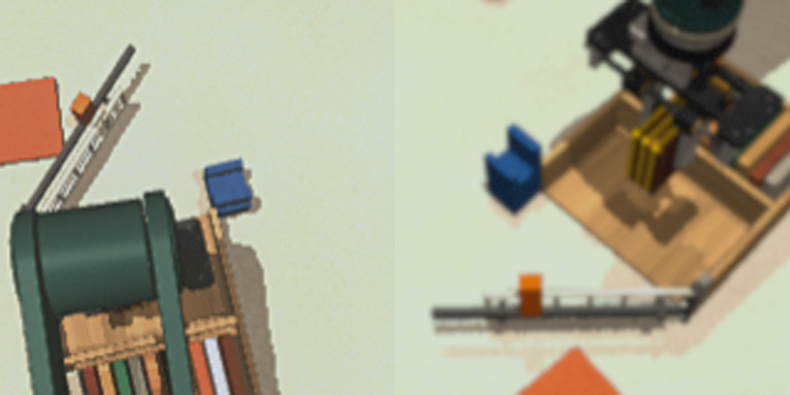

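The scene half shows the bundle held upright over the compartment floor at (650,160), with the gate and slab undisturbed. Lowering it now.

servo_tool:
  plan:
    - [0,0,0.3,0,0,0,20]
    - [0,0,0.6,0,0,0,20]
    - [0,0,0.85,0,0,0,20]
    - [0,0,1,0,0,0,20]
    - [0,0,1,0,0,0,20]

```text
time: 7.55
tool_pos: [0.4845, 0.1261, 0.0599]
ee_rot: [3.141, -0.009, -2.91]
wrist_force: [-0.4, -0.5, -3.3]
width: 0.0355
finger_force: 30.0
```

servo_tool:
  plan:
    - [0,0,0.05,0,0,0,20]
    - [0,0,0.09,0,0,0,20]
    - [0,0,0.11,0,0,0,20]
    - [0,0,0.12,0,0,0,20]
    - [0,0,0.12,0,0,0,20]

```text
time: 7.97
tool_pos: [0.4882, 0.1275, 0.0532]
ee_rot: [-3.142, 0.001, -2.909]
wrist_force: [-0.7, 0.5, -2.7]
width: 0.0362
finger_force: 30.0
```

servo_tool:
  plan:
    - [0,0,0.01,0,0,0,20]
    - [0,0,0.01,0,0,0,20]
    - [0,0,0.01,0,0,0,20]
    - [0,0,0.01,0,0,0,20]

```text
time: 8.3
tool_pos: [0.4884, 0.1276, 0.0527]
ee_rot: [-3.141, 0.002, -2.909]
wrist_force: [-0.6, -0.5, 1.9]
width: 0.0361
finger_force: 30.0
```

Contact with the floor. Opening, then rising.

servo_tool:
  plan:
    - [0,0,0,0,0,0,80]
    - [0,0,0,0,0,0,80]
    - [0,0,0,0,0,0,80]
    - [0,0,0,0,0,0,80]
    - [0,0,0,0,0,0,80]
    - [0,0,0,0,0,0,80]
    - [0,0,0,0,0,0,80]

```text
time: 8.88
tool_pos: [0.4876, 0.1275, 0.0514]
ee_rot: [3.141, -0.0, -2.909]
wrist_force: [-0.5, -0.9, -0.0]
width: 0.0784
finger_force: 0.0
```

servo_tool:
  plan:
    - [0,0,-0.2,0,0,0,80]
    - [0,0,-0.5,0,0,0,80]
    - [0,0,-0.8,0,0,0,80]
    - [0,0,-1,0,0,0,80]

```text
time: 9.22
tool_pos: [0.4885, 0.1276, 0.1544]
ee_rot: [-3.141, 0.003, -2.909]
wrist_force: [1.4, 0.2, -0.6]
width: 0.0798
finger_force: 0.0
```

servo_tool:
  plan:
    - [0,0,-0.4,0,0,0,60]
    - [0,0,-0.75,0,0,0,60]
    - [0,0,-0.75,0,0,0,60]

```text
time: 9.47
tool_pos: [0.491, 0.128, 0.2353]
ee_rot: [-3.14, 0.015, -2.909]
wrist_force: [1.0, 0.1, 0.5]
width: 0.0637
finger_force: 0.0
```

```bash
python3 look.py c 170 110 160 200 130; python3 - <<'E'
from h import *
print(robot.get_obs())
E
```

```text
[0.48857109 0.12761558 0.22849079]
{'time': 9.5667, 'joint_positions': array([ 1.43106510e-01, -1.79087534e-02,  1.46725298e+00,  9.58334238e-05,
        1.68775488e+00, -1.65993622e+00]), 'qvel': array([ 0.00140007,  0.03189244,  0.07555257, -0.00130285, -0.00270965,
       -0.00058057]), 'joint_torque': array([ 2.87401560e-02, -3.11802006e+01, -3.19897664e+01, -2.29632924e-02,
        6.91324007e-02, -3.26863828e-04]), 'tool_pos': array([0.48857109, 0.12761558, 0.22849079]), 'ee_rot': array([-3.14128738,  0.00448418, -2.90933417]), 'wrist_force': array([-0.87571528, -0.16888274, -0.46785882]), 'wrist_torque': array([ 0.02272392,  0.00381522, -0.01418884]), 'finger_force': 0.0, 'width': 0.06063100895348536}
```

View pics/c.png

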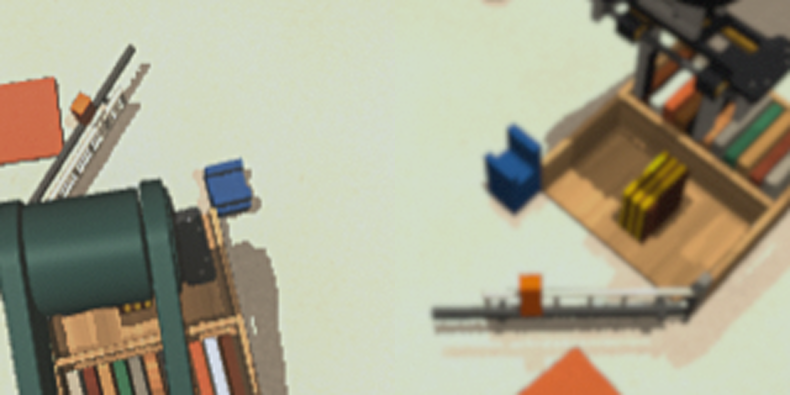

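The bundle stands upright on the compartment floor in the scene half at (655,195); the gate is unchanged, with the handle at (530,290). Now I'll refine the handle position and work out the closing arc.

```bash
cat > arc.py <<'E'
from fit import *
k=(.5/3.2-.5); tobs=[(a+k,b+k) for a,b in tobs]; sobs=[(a+k,b+k) for a,b in sobs]
import fit; fit.tobs,fit.sobs=tobs,sobs
s=least_squares(fit.f,[.548,.141,.23,.765],loss="soft_l1");p=s.x
print(p.round(4)); print(s.fun.round(1).reshape(-1,2).tolist())
print("handle top ray",ray("top",[tobs[4]],.153).round(4),"scene",ray("scene",[sobs[4]],.153).round(4))
def grip(q,l,g=p):
    r=np.array([0,-.13*np.cos(l)+.06*np.sin(l),.13*np.sin(l)+.06*np.cos(l)])
    return gate([*g[:3],q],[np.array([.024,-.04,.075])+r])[0]
if __name__=="__main__":
    for q in(p[3],.6,.4,.2,.1,0,-.03):
        for l in(0,.25):print(round(q,3),l,grip(q,l).round(4),"yaw",round(p[2]+q+np.pi/2,3))
E
python3 arc.py
```

```text
[0.5486 0.1413 0.2345 0.7636]
[[-1.8, 1.3], [-1.1, 0.1], [-0.7, -2.3], [-0.2, -0.9], [-1.2, 0.8], [-0.1, -0.8], [-0.6, -1.7], [-0.4, -3.1], [-0.8, -1.7], [-0.1, 0.3]]
handle top ray [[0.6812 0.1731 0.153 ]] scene [[0.6785 0.1759 0.153 ]]
0.764 0 [0.679  0.1764 0.135 ] yaw 2.569
0.764 0.25 [0.6631 0.1866 0.1653] yaw 2.569
0.6 0 [0.6652 0.152  0.135 ] yaw 2.405
0.6 0.25 [0.6512 0.1646 0.1653] yaw 2.405
0.4 0 [0.6432 0.1256 0.135 ] yaw 2.205
0.4 0.25 [0.632  0.1409 0.1653] yaw 2.205
0.2 0 [0.6164 0.1042 0.135 ] yaw 2.005
0.2 0.25 [0.6085 0.1214 0.1653] yaw 2.005
0.1 0 [0.6016 0.0956 0.135 ] yaw 1.905
0.1 0.25 [0.5954 0.1135 0.1653] yaw 1.905
0 0 [0.5859 0.0886 0.135 ] yaw 1.805
0 0.25 [0.5815 0.1069 0.1653] yaw 1.805
-0.03 0 [0.5811 0.0868 0.135 ] yaw 1.775
-0.03 0.25 [0.5773 0.1052 0.1653] yaw 1.775
```

servo_tool:
  plan:
    - [-0.3,0,0,0,0,0,60]
    - [-0.7,0,0,0,0,0,60]
    - [-1,0,0,0,0,0,60]

```text
time: 9.82
tool_pos: [0.5855, 0.1506, 0.2238]
ee_rot: [3.141, -0.003, -2.909]
wrist_force: [-1.2, -1.0, 0.2]
width: 0.06
finger_force: 0.0
```

servo_tool:
  plan:
    - [-0.3,0.04,0,0,0,0.08,60]
    - [-0.6,0.04,0,0,0,0.16,60]
    - [-0.92,0.04,0,0,0,0.24,60]
    - [-0.92,0.04,0,0,0,0.32,60]
    - [-0.92,0.04,0,0,0,0.4,60]
    - [-0.92,0.04,0,0,0,0.48,60]
    - [-0.92,0.04,0,0,0,0.513,60]
    - [-0.92,0.04,0,0,0,0.513,60]

```text
time: 10.48
tool_pos: [0.6728, 0.1754, 0.223]
ee_rot: [-3.138, -0.004, 2.567]
wrist_force: [-0.5, 0.4, -0.6]
width: 0.0599
finger_force: 0.0
```

servo_tool:
  plan:
    - [-0.06,0.03,0.1,0,0,0,60]
    - [-0.06,0.03,0.4,0,0,0,60]
    - [-0.06,0.03,0.7,0,0,0,60]
    - [-0.06,0.03,0.92,0,0,0,60]
    - [-0.06,0.03,0.92,0,0,0,60]
    - [-0.06,0.03,0.92,0,0,0,30]

```text
time: 10.98
tool_pos: [0.6788, 0.1744, 0.131]
ee_rot: [-3.138, -0.004, 2.569]
wrist_force: [1.0, -0.3, -0.4]
width: 0.056
finger_force: 0.0
```

```bash
python3 look.py d 170 110 120 215 180
```

```text
[0.68101234 0.17486736 0.13584441]
```

View pics/d.png

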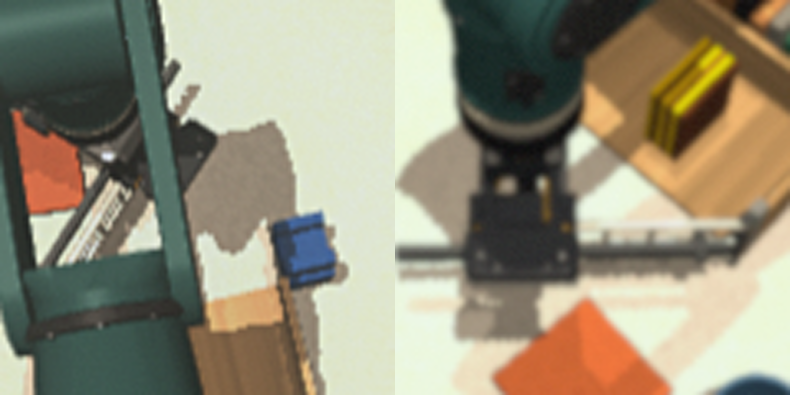

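The hand stands over the bar, and an orange sliver of the handle shows between the fingers at (547,195) in the scene half. Closing; the width will confirm the grasp.

servo_tool:
  plan:
    - [0,0,0,0,0,0,4]
    - [0,0,0,0,0,0,4]
    - [0,0,0,0,0,0,4]
    - [0,0,0,0,0,0,4]
    - [0,0,0,0,0,0,4]
    - [0,0,0,0,0,0,4]
    - [0,0,0,0,0,0,4]
    - [0,0,0,0,0,0,4]
    - [0,0,0,0,0,0,4]
    - [0,0,0,0,0,0,4]

```text
time: 11.92
tool_pos: [0.6806, 0.1747, 0.1353]
ee_rot: [3.141, 0.001, 2.568]
wrist_force: [-0.3, -0.3, 3.4]
width: 0.016
finger_force: 30.0
```

```bash
python3 - <<'E'
from bench import robot
o=robot.get_obs();print(o["tool_pos"],o["ee_rot"],o["width"],o["finger_force"],o["wrist_force"])
E
```

```text
[0.68055655 0.17470779 0.13525302] [3.14086162e+00 1.06709019e-03 2.56790058e+00] 0.015965533869988696 29.996384382247925 [-0.3486701  -0.34466694  3.42696605]
```

```bash
cat > rows.py <<'E'
import sys
from arc import *
from scipy.spatial.transform import Rotation as Ro
def rows(steps,q0,l0):
    """steps: (q,l) list; rows relative to the present pose, handle at (q0,l0)"""
    o=robot.get_obs(); x=np.array(o["tool_pos"]); R=Ro.from_euler("xyz",o["ee_rot"])
    H=W(p,[(0,.11,0)])[0]
    def A(q,l):
        a=Ro.from_euler("z",p[2]+q); b=Ro.from_euler("x",-l); c=np.array([.024,-.04,.075])
        return a*b,H+a.apply(c),a,b
    r0,p0,_,_=A(q0,l0)
    for q,l in steps:
        r1,p1,_,_=A(q,l); D=r1*r0.inv()
        t=p1+D.apply(x-p0); Rn=D*R
        print((R.inv().apply(t-x)/.1).round(3).tolist(),((R.inv()*Rn).as_rotvec()/(np.pi/2)).round(3).tolist(),"q,l",round(q,2),l)
a=list(map(float,sys.argv[1:]))  # q0 l0 q1 l1 n
n=int(a[4]); f=np.linspace(0,1,n+1)[1:]
rows([(a[0]+(a[2]-a[0])*i,a[1]+(a[3]-a[1])*i) for i in f],a[0],a[1])
E
python3 rows.py .763 0 .763 .26 4 | grep q,l
```

```text
[0.042, 0.0, -0.085] [-0.0, -0.041, -0.0] q,l 0.76 0.065
[0.089, 0.0, -0.166] [-0.0, -0.083, -0.0] q,l 0.76 0.13
[0.142, 0.0, -0.245] [-0.0, -0.124, -0.0] q,l 0.76 0.195
[0.199, 0.0, -0.32] [-0.0, -0.166, -0.0] q,l 0.76 0.26
```

servo_tool:
  plan:
    - [0.02,0,-0.042,0,-0.02,0,4]
    - [0.042,0,-0.085,0,-0.041,0,4]
    - [0.065,0,-0.126,0,-0.062,0,4]
    - [0.089,0,-0.166,0,-0.083,0,4]
    - [0.142,0,-0.245,0,-0.124,0,4]
    - [0.2,0,-0.32,0,-0.166,0,4]
    - [0.2,0,-0.32,0,-0.166,0,4]
    - [0.2,0,-0.32,0,-0.166,0,4]

```text
time: 12.58
tool_pos: [0.6628, 0.1867, 0.1676]
ee_rot: [3.14, 0.262, 2.57]
wrist_force: [2.3, -0.1, 2.5]
width: 0.0157
finger_force: 30.0
```

```bash
python3 rows.py .763 .26 .38 .26 7 | grep q,l; python3 - <<'E'
from bench import robot
o=robot.get_obs();print(o["tool_pos"],o["ee_rot"],o["width"],o["wrist_force"],o["joint_positions"])
E
```

```text
[-0.01, -0.083, 0.003] [0.009, -0.0, 0.034] q,l 0.71 0.26
[-0.016, -0.166, 0.004] [0.018, -0.0, 0.067] q,l 0.65 0.26
[-0.018, -0.25, 0.004] [0.027, -0.0, 0.101] q,l 0.6 0.26
[-0.015, -0.333, 0.004] [0.036, -0.0, 0.135] q,l 0.54 0.26
[-0.008, -0.417, 0.002] [0.045, -0.0, 0.168] q,l 0.49 0.26
[0.004, -0.499, -0.002] [0.054, -0.0, 0.202] q,l 0.43 0.26
[0.02, -0.581, -0.006] [0.063, -0.0, 0.235] q,l 0.38 0.26
[0.66282806 0.18665539 0.16757579] [3.14046384 0.26220549 2.5701906 ] 0.015689659782789696 [ 2.26624274 -0.14371215  2.52832803] [ 0.28698908  0.29455144  1.25977591 -0.19911486  1.41581595 -0.69867879]
```

servo_tool:
  plan:
    - [-0.01,-0.083,0.003,0.009,0,0.034,4]
    - [-0.016,-0.166,0.004,0.018,0,0.067,4]
    - [-0.018,-0.25,0.004,0.027,0,0.101,4]
    - [-0.015,-0.333,0.004,0.036,0,0.135,4]
    - [-0.008,-0.417,0.002,0.045,0,0.168,4]
    - [0.004,-0.5,-0.002,0.054,0,0.202,4]
    - [0.02,-0.58,-0.006,0.063,0,0.235,4]
    - [0.02,-0.58,-0.006,0.063,0,0.235,4]

```text
time: 13.25
tool_pos: [0.6298, 0.1377, 0.1668]
ee_rot: [-3.141, 0.258, 2.183]
wrist_force: [0.9, 0.7, 3.1]
width: 0.0155
finger_force: 30.0
```

```bash
python3 rows.py .38 .26 0 .26 8 | grep q,l; python3 - <<'E'
from bench import robot
o=robot.get_obs();print(o["tool_pos"],o["ee_rot"],o["width"],o["wrist_force"],o["joint_positions"])
E
```

```text
[-0.009, -0.072, 0.002] [0.008, 0.0, 0.029] q,l 0.33 0.26
[-0.015, -0.145, 0.004] [0.015, 0.0, 0.058] q,l 0.29 0.26
[-0.018, -0.218, 0.005] [0.023, 0.0, 0.088] q,l 0.24 0.26
[-0.017, -0.291, 0.005] [0.031, 0.0, 0.117] q,l 0.19 0.26
[-0.013, -0.364, 0.004] [0.039, 0.0, 0.146] q,l 0.14 0.26
[-0.005, -0.437, 0.002] [0.046, 0.0, 0.175] q,l 0.09 0.26
[0.005, -0.509, -0.001] [0.054, 0.0, 0.205] q,l 0.05 0.26
[0.02, -0.58, -0.005] [0.062, 0.0, 0.234] q,l 0.0 0.26
[0.62983967 0.13770575 0.16683502] [-3.14105582  0.25826579  2.18314867] 0.015540199462846079 [0.8883222  0.74877883 3.05326557] [ 0.25120795  0.2565362   1.30786477 -0.2423223   1.48714023 -0.35166046]
```

servo_tool:
  plan:
    - [-0.009,-0.072,0.002,0.008,0,0.029,4]
    - [-0.015,-0.145,0.004,0.015,0,0.058,4]
    - [-0.018,-0.218,0.005,0.023,0,0.088,4]
    - [-0.017,-0.291,0.005,0.031,0,0.117,4]
    - [-0.013,-0.364,0.004,0.039,0,0.146,4]
    - [-0.005,-0.437,0.002,0.046,0,0.175,4]
    - [0.005,-0.509,-0.001,0.054,0,0.205,4]
    - [0.012,-0.545,-0.003,0.058,0,0.22,4]
    - [0.02,-0.58,-0.005,0.062,0,0.234,4]
    - [0.02,-0.58,-0.005,0.062,0,0.234,4]

```text
time: 14.08
tool_pos: [0.582, 0.1064, 0.1669]
ee_rot: [3.14, 0.26, 1.805]
wrist_force: [2.6, -0.4, 3.9]
width: 0.0159
finger_force: 30.0
```

```bash
python3 rows.py 0 .26 0 0 4 | grep q,l; python3 - <<'E'
from bench import robot
o=robot.get_obs();print(o["tool_pos"],o["ee_rot"],o["width"],o["wrist_force"],o["joint_positions"])
E
python3 look.py e 170 110 140 200 130
```

```text
[-0.036, -0.0, 0.087] [0.0, 0.041, 0.0] q,l 0.0 0.195
[-0.067, -0.0, 0.176] [0.0, 0.083, 0.0] q,l 0.0 0.13
[-0.091, -0.0, 0.266] [0.0, 0.124, 0.0] q,l 0.0 0.065
[-0.11, -0.0, 0.358] [0.0, 0.166, 0.0] q,l 0.0 0.0
[0.58198317 0.10643363 0.16685323] [3.14040242 0.26004611 1.80509157] 0.01586768323666627 [ 2.56677837 -0.39633258  3.86109096] [ 0.230229    0.20373861  1.37174734 -0.2600448   1.56402861 -0.00272372]
[0.58197119 0.10634962 0.1667698 ]
```

View pics/e.png

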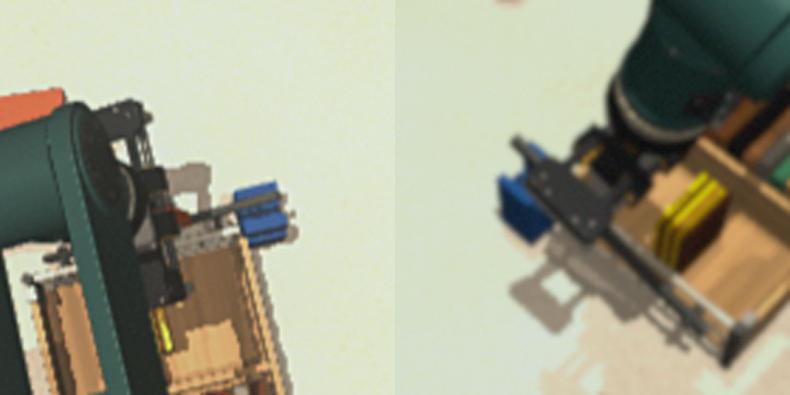

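Both halves show the gate shut across the opening and the raised bar lying over the blue keeper, at (260,205) in the top half. I'll nudge gently against the stop before lowering.

servo_tool:
  plan:
    - [0,-0.02,0,0,0,0,4]
    - [0,-0.04,0,0,0,0,4]
    - [0,-0.04,0,0,0,0,4]
    - [0,-0.04,0,0,0,0,4]

```text
time: 14.52
tool_pos: [0.5816, 0.1064, 0.167]
ee_rot: [3.131, 0.261, 1.806]
wrist_force: [13.6, 1.7, 0.8]
width: 0.0159
finger_force: 30.1
```

Firm stop, so the gate is shut. Lowering most of the way, then releasing so the bar drops the last bit.

servo_tool:
  plan:
    - [0,0.02,0,0,0,0,4]
    - [-0.018,0.03,0.043,0,0.02,0,4]
    - [-0.036,0.03,0.087,0,0.041,0,4]
    - [-0.052,0.03,0.13,0,0.062,0,4]
    - [-0.067,0.03,0.176,0,0.083,0,4]
    - [-0.08,0.03,0.22,0,0.104,0,4]
    - [-0.091,0.03,0.266,0,0.124,0,4]
    - [-0.1,0.03,0.31,0,0.145,0,4]
    - [-0.1,0.03,0.31,0,0.145,0,4]

```text
time: 15.27
tool_pos: [0.5862, 0.0882, 0.1384]
ee_rot: [3.139, 0.031, 1.804]
wrist_force: [4.6, -1.3, 1.6]
width: 0.016
finger_force: 30.0
```

servo_tool:
  plan:
    - [0,0,0,0,0,0,20]
    - [0,0,0,0,0,0,30]
    - [0,0,0,0,0,0,40]
    - [0,0,0,0,0,0,50]
    - [0,0,0,0,0,0,60]
    - [0,0,0,0,0,0,60]
    - [0,0,0,0,0,0,60]
    - [0,0,0,0,0,0,60]

```text
time: 15.93
tool_pos: [0.5846, 0.089, 0.1391]
ee_rot: [3.141, 0.033, 1.806]
wrist_force: [0.1, -0.7, 0.9]
width: 0.0595
finger_force: 0.0
```

servo_tool:
  plan:
    - [0,0,-0.2,0,0,0,60]
    - [0,0,-0.5,0,0,0,60]
    - [0,0,-0.8,0,0,0,60]
    - [0,0,-1,0,0,0,60]

```text
time: 16.27
tool_pos: [0.5845, 0.0922, 0.2424]
ee_rot: [3.138, 0.034, 1.806]
wrist_force: [0.6, -0.1, 0.3]
width: 0.0602
finger_force: 0.0
```

servo_tool:
  plan:
    - [0.3,0,-0.3,0,0,0,60]
    - [0.6,0,-0.3,0,0,0,60]
    - [1,0,-0.3,0,0,0,60]

```text
time: 16.52
tool_pos: [0.5618, 0.1899, 0.2694]
ee_rot: [3.135, 0.034, 1.802]
wrist_force: [1.0, 0.7, -0.8]
width: 0.0598
finger_force: 0.0
```

servo_tool:
  plan:
    - [0.3,-0.3,0,0,0,0,60]
    - [0.6,-0.6,0,0,0,0,60]
    - [1,-1,0,0,0,0,60]
    - [1,-1,0,0,0,0,60]
    - [1,-1,0,0,0,0,60]

```text
time: 16.93
tool_pos: [0.437, 0.2663, 0.2633]
ee_rot: [3.141, 0.032, 1.811]
wrist_force: [-0.6, 0.1, -0.2]
width: 0.0599
finger_force: 0.0
```

```bash
python3 look.py f 170 110 140 200 130
```

```text
[0.43992817 0.2643896  0.26288154]
```

View pics/f.png

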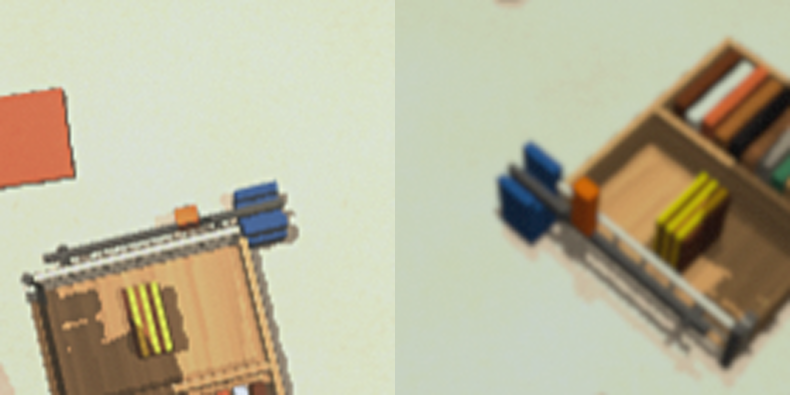

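The view shows the gate shut, the bar lying between nose and cheek of the keeper, end at about (512,168) in the scene half, handle top at (587,183), and the bundle upright inside. A quick numeric check that the bar is level.

```bash
python3 - <<'E' | tail -4
from arc import *
def pt(q,l,along,up):
    r=np.array([0,-along*np.cos(l)+up*np.sin(l),along*np.sin(l)+up*np.cos(l)])
    return gate([*p[:3],q],[np.array([.024,-.04,.075])+r])[0]
for l in(0,.05,.1,.15):
    X=[pt(0,l,.23,.008),pt(0,l,.13,.078)]
    s=(proj("scene",X)-[200,130])/140*395+[395,0]; t=(proj("top",X)-[170,110])/140*395
    print(l,s.round(0).tolist(),t.round(0).tolist())
E
```

```text
0 [[509.0, 163.0], [585.0, 186.0]] [[278.0, 198.0], [180.0, 212.0]]
0.05 [[509.0, 157.0], [589.0, 185.0]] [[278.0, 197.0], [176.0, 212.0]]
0.1 [[509.0, 152.0], [592.0, 185.0]] [[277.0, 195.0], [171.0, 213.0]]
0.15 [[510.0, 146.0], [597.0, 184.0]] [[276.0, 194.0], [166.0, 213.0]]
```

Observed positions match a level bar (lift of about 0). Handing in.

```bash
python3 -c "
from bench import robot
print(robot.close_job())"
```

```text
the job is handed in; nothing more can be done
None
```

The bundle stands upright in the front compartment, the gate is shut against its stop, and the latch bar lies level in the keeper's notch; the jar, mug and slab were not touched, and the job is handed in after about 17 s of robot time.

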